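Serve the toy pizza with the spatula

TASK

At the toy shop's play-food corner, take the red-handled spatula from its sloping rest, slide its blade under the wooden pizza from the open front of the blue tray, and lift the pizza clear on the blade without ever touching it with the fingers or tipping it up steeply. Set the pizza down gently, right side up, flat and centred on the two rails of the wooden serving stand, draw the spatula away, then put the spatula back on its rest the way it was. Leave the bottle, the game box, the toy car and the cup where they stand.

Things in the scene. Friction and masses are not known exactly. Their poses are not given: they have to be found in the camera images.
- spatula: Loose spatula, ~150 g. Origin mid red handle (75 x 16 x 22 mm box, x -40 to 35, flanks face +-y). x runs to the blade tip, z up. Steel blade, parallel to the handle: x 45 to 155, 70 wide, 2.5 thick, underside at z -55; a sloping neck 22 wide joins them (x 25 to 53). Centre of mass x 63, z -34. Starts lying on the rest, pitched 40 degrees: tip down, handle up.
- spatula_tip (a point): Middle of the front edge of the blade's underside: at x 155, y 0, z -55 mm in the spatula's frame, same axes.
- rest: Black and yellow spatula rest, fixed; yaw 1.05 to 1.55. Origin under its base (120 along x, 100 wide). Black slope 96 wide falls 40 degrees towards +x, from (x,z) = (-38,88) mm to its toe at (50,14). Lips 11 mm high: at the toe, and along both sides at y +-41 (blade has 6 mm play each side). Spatula in place: blade on the slope, tip at the toe, origin at about (-34,0,156), same yaw as the rest.
- pizza: Loose rigid wooden toy pizza, disc 140 mm across, 12 thick, ~130 g, toppings up. Origin at the centre of its underside, z up. Lower edge bevelled (underside radius 60, rising to radius 70 at 5 mm height), so a blade tip on the tray floor wedges under it. Lies on the tray floor, 3 to 20 mm short of the raised far side.
- tray: Fixed blue tray, in the left or the right place; yaw 1.1 to 1.5 rad. Origin under it at counter level. Floor 6 mm thick, x -112 to 88 mm, y +-95. Far side 20 mm high, inner face at x 78; flanks 16 mm high, inner faces y +-87, x -72 to 78. Front (-x) open: the blade enters there towards +x. A pushed pizza slides to the far side, then rides up on to the blade.
- stand: Fixed wooden serving stand, in the left or the right place; yaw 1.1 to 1.5 rad. Origin under its base (150 x 150, 6 high) at counter level. Two rails along x (x +-65 mm), tops at z 45, y 47 to 59 and -59 to -47; the 94 mm gap is open at both ends, so the blade can sink between the rails, leave the pizza on them and be drawn out towards -x. Pizza in place: its origin at z 45 above this origin.
- bottle: Loose bystander: green toy drink bottle, 60 mm across, 190 high, upright. Origin under its centre.
- gamebox: Loose bystander: blue and yellow game box standing on edge, 120 (x) by 55 (y), 160 high. Origin under its centre.
- cup: Loose bystander: orange toy cup, 66 mm across, 80 high, upright. Origin under its centre.
- car: Loose bystander: orange toy car, 120 (x) by 56 (y), 50 high. Origin under its centre.
Things that resemble listed ones, but are neither listed nor needed, are in the scene too. Of the things that look like the rest, take the one that is farthest from the robot's base at the start. There is more than one size of the spatula; the job needs the larger.

How it is judged:
By the outcome, as a careful person would: the job done as asked, in the order asked, and still so for the second after the job is handed in, with the robot touching nothing.
It also fails if it takes over 67 s, if anything falls off the work surface, if the arm or the gripper's body presses on something with over 40 N, if the wrist force passes 120 N, or if a joint passes its speed limit or range.

ROBOT

A 6-joint arm with a two-finger parallel gripper is mounted at the origin on the work surface. World frame = base frame: x ahead of the robot, y to its left, z up, the work surface at z = 0. Lengths are in mm, angles in rad, forces in N, time in s.
With the tool pointing down it reaches from about 275 to 850 mm from the base axis. Payload 19 kg.
Tool frame: the origin (TCP) lies midway between the tips of the shut fingers; the grasp point (between the pads) lies 19 mm behind it; z points along the fingers, y is the direction in which the jaws open and shut (so a half turn about z gives the same grasp; the last joint's range is limited). The gripper opens to 85 mm and grips with 20 to 120 N. Pads are 22 mm wide; open, the fingers measure 114 mm over their backs; the gripper's body (76 mm by 85 mm) begins 54 mm behind the grasp point. The pads swing forward as they close: fully open they stand 13 mm farther back than shut.
Start: joints at [1.16, 0.15, 1.437, -0, 1.554, -0.134], TCP at [157.14, 553.08, 231.267] pointing down, gripper open.
Joint ranges: [-2.8, 2.8], [-0.68, 2.1], [0.12, 2.68], [-1.39, 4.53], [0.16, 2.79], [-2.81, 2.81]. Speed limits (rad/s): [1.89, 1.89, 2.22, 3.01, 3.01, 3.01].

INTERFACE

Orientations are given as a rotation vector (axis times angle).
In Python, from cell import env gives the robot as it stands.
- The arm moves only by the tool carry_out, never from a script. Its argument "increments" is text: rows parted by semicolons, each of 6 numbers parted by spaces: the shift along the tool's x, y, z each as a share of 100 mm, from -1 to 1, then the turn, a rotation vector about the tool's x, y, z each as a share of pi/2 rad, from -1 to 1. In form: dx dy dz ax ay az; .... A call has exactly 5 rows; each row shifts and turns the commanded pose from where the row before left it, along the tool's axes as they then stand; what a row does not reach is not made up. A row lasts 1/8 s, in which the tool goes at most 62.5 mm and 10.7 degrees, less where a joint would pass 70% of its speed; a pose out of reach is approached as far as the arm can. A call with a number of a shift or a turn outside -1 to 1 is refused whole. A call with a gripper value outside its range is refused whole. "grip" is the finger opening in mm, from 0 to 85.4, set as the call begins (left out, the last holds). The fingers move at their own pace and stop on an object; "newtons" is the grip in N (left out, the last holds). Time passes only in rows, so rows that do not move let the fingers close, or fill a call up. It gives the time, the measured TCP pose, the force and the opening at its end, in the units of the state.
- env.observe(): the state, without advancing time (a new reading comes with each control period).
- env.get_image(name): name is "side" or "top"; returns (picture, depth): 420x560x3 uint8, blue, green, red; 420x560 float32, mm along the optical axis (not along the pixel's ray), 0 where there is no reading.
- env.calibration(name): a dict with "camera_matrix" (3x3 intrinsics, pixels), "position" and "attitude" of the camera in the world. Camera axes: x right, y up, looking along -z (the intrinsics and any distortion apply to the point x, -y, -z); pixel columns grow to the right and rows downward; lengths in mm; the calibration is good to about 2 mm. A picture is of the moment at which its call begins. calibration takes no time and is no camera call.
- env.hand_in(): hands the job in, once; it reports no verdict.
The state is a dict: "t": time; "q": joint angles; "qd": joint speeds; "tau": joint torques, N m; "tcp_pos": TCP position; "tool_rot": TCP orientation; "force": force on the tool from outside, world axes, zero at the start; "wrist_torque": the same for the moment, N m; "grip_width": finger opening in mm.
Only numpy, scipy, OpenCV 4.12 (cv2) and the standard library are available. Lean on these libraries where they do the work, as an engineer would, in place of code of your own. Each camera call takes 0.05 s, during which the arm holds its last target. There are 200 camera calls.

## Working session

There is one attempt and no reset: what is moved stays moved. The work goes in short steps, Python scripts to look and compute and a tool call to move; the robot and the scene stay as the last step left them, time stands still between calls to the robot, and variables do not carry over. Pictures are saved under pics/ and viewed, about 8 in all and at most 12, crops included, and the job is handed in when it is done.

Besides the shell and the picture viewer there is one more tool, called after "Request:" by a JSON object that holds its "fn" and its "kwargs". carry_out: Moves the arm, as the interface text tells. Shift numbers are shares of 100 mm and turn numbers shares of pi/2 rad, none past 1 either way. Its arguments: {"type":"object","properties":{"increments":{"type":"string"},"grip":{"type":"number"},"newtons":{"type":"number"}},"required":["increments"]}

```bash
ls; mkdir -p pics; cat > h.py <<'E'
import numpy as np, cv2, pickle
from scipy.spatial.transform import Rotation as R
from cell import env
def att(c):
    a=np.array(c["attitude"],float)
    return a if a.shape==(3,3) else R.from_rotvec(a).as_matrix() if a.size==3 else R.from_quat(a).as_matrix()
def cloud(name,d):
    c=env.calibration(name);K=np.array(c["camera_matrix"])
    v,u=np.mgrid[0:d.shape[0],0:d.shape[1]]
    x=(u-K[0,2])/K[0,0]*d;y=(v-K[1,2])/K[1,1]*d
    P=np.stack([x,-y,-d],-1)@att(c).T+np.array(c["position"])
    P[d==0]=np.nan
    return P
def snap(name,tag):
    im,d=env.get_image(name);cv2.imwrite(f"pics/{tag}.png",im);np.savez(f"pics/{tag}.npz",im=im,d=d,P=cloud(name,d))
    return im,d
E
python3 - <<'E'
from h import *
for n in("top","side"):
    print(env.calibration(n)); im,d=snap(n,n+"0"); P=cloud(n,d); print(np.nanmedian(P[...,2]))
s=env.observe();print(s)
E
```

```text
pics
{'camera_matrix': array([[501.39952855,   0.        , 275.46394135],
       [  0.        , 501.39952855, 211.16310021],
       [  0.        ,   0.        ,   1.        ]]), 'position': array([ 256.44994714,   92.88026266, 1384.32718239]), 'attitude': array([ 0.13919047, -0.16774603, -1.56304727])}
0.010884598047937288
{'camera_matrix': array([[527.75940765,   0.        , 280.97690813],
       [  0.        , 527.75940765, 210.44679631],
       [  0.        ,   0.        ,   1.        ]]), 'position': array([ 301.34014458, 1341.58416713, 1229.24371938]), 'attitude': array([ 0.08660817, -1.23996094, -2.72963748])}
-2.0023864810559644
{'t': 0.1, 'q': array([ 1.15999224e+00,  1.50943231e-01,  1.43796302e+00, -9.21310601e-06,
        1.55383439e+00, -1.34024431e-01]), 'qd': array([ 4.21321370e-04, -2.68460772e-03, -2.19881187e-03, -3.22593753e-04,
       -8.97193285e-05,  1.70944077e-04]), 'tau': array([ 3.98036107e-03, -7.14379549e+01, -5.71791565e+01, -3.13490000e-04,
        7.32605840e-03, -6.52769904e-05]), 'tcp_pos': array([157.06474928, 552.88806742, 230.73368836]), 'tool_rot': array([-4.33336340e-01, -3.11125957e+00,  1.74048034e-03]), 'force': array([-0.3192822, -0.4532107,  0.3738992]), 'wrist_torque': array([-0.00161273, -0.00701165,  0.02771189]), 'grip_width': 85.5601326380471}
```

View pics/top0.png

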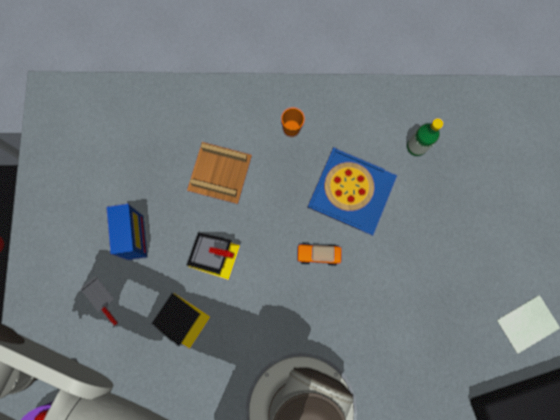

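View pics/side0.png

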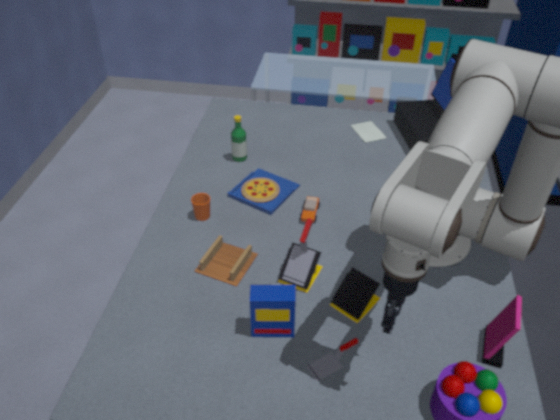

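The top view shows the rest with the larger spatula at px (212,253), the tray with the pizza at (350,187), the stand at (220,172), the car at (320,254), the bottle at (425,138), the cup at (292,121) and the box at (125,230). A decoy rest at (180,320) and a small spatula at (102,300) lie nearer the base. The side view agrees with this.

```bash
cat > m.py <<'E'
from h import *
z=np.load("pics/top0.npz");im=z["im"];P=z["P"];hsv=cv2.cvtColor(im,cv2.COLOR_BGR2HSV).astype(int)
H,S,V=hsv[...,0],hsv[...,1],hsv[...,2]
v,u=np.mgrid[0:420,0:560]
def roi(a,b,c,d): return (u>=a)&(u<=c)&(v>=b)&(v<=d)
def rect(m,n):
    p=P[m];p=p[~np.isnan(p).any(1)];r=cv2.minAreaRect(p[:,:2].astype(np.float32))
    print(n,len(p),np.round(r[0],1),np.round(r[1],1),round(r[2],1),"z pct",np.round(np.percentile(p[:,2],[2,25,50,75,98]),1),"mean",p.mean(0).round(1));return p
red=((H<8)|(H>172))&(S>150)
t=roi(300,140,402,240)&(H>100)&(H<125)&(S>120)
rect(t,"tray all");rect(t&(P[...,2]>13),"tray high")
pz=roi(320,155,382,218)&~((H>95)&(H<130))&(P[...,2]>10)
rect(pz,"pizza")
st=roi(180,135,260,210)
rect(st&(P[...,2]>3),"stand all");
for k,m in (("railA",st&(v<172)),("railB",st&(v>172))): rect(m&(P[...,2]>38),k)
rs=roi(180,225,245,285)
rect(rs&red&(P[...,2]>90),"handle")
rect(rs&(P[...,2]>3),"rest all")
gray=rs&(S<60)&(V>90)&(P[...,2]>12);p=rect(gray,"blade")
print(np.linalg.svd(p-p.mean(0),full_matrices=False)[2].round(3))
rect(rs&(H>20)&(H<35)&(S>150),"yellow")
for n,b in dict(bottle=(400,112,446,160),box=(100,195,150,265),car=(292,238,346,268),cup=(276,103,308,140)).items(): rect(roi(*b)&(P[...,2]>10),n)
c=cv2.resize(im[130:295,85:450],None,fx=2.15,fy=2.15,interpolation=cv2.INTER_CUBIC);cv2.imwrite("pics/crop0.png",c)
E
python3 m.py
```

```text
tray all 2553 [ 588.5 -149.3] [198.9 191.6] 66.4 z pct [ 0.7  4.8  7.3 10.8 22.2] mean [ 577.8 -156.2    8.6]
tray high 495 [ 588.5 -148.4] [197.2 190.4] 66.6 z pct [13.1 15.5 17.6 20.2 24.7] mean [ 607.2 -105.3   17.9]
pizza 1849 [ 600.4 -138.9] [138.2 136.9] 0.1 z pct [12.5 16.6 18.4 20.4 24.7] mean [ 599.5 -138.5   18.5]
stand all 3248 [642.7 227.1] [222.1 230.6] 0.4 z pct [ 3.1  4.8  7.1 10.8 48.2] mean [640.5 227.4  12.9]
railA 215 [691.9 214. ] [129.9  14.4] 74.3 z pct [38.8 42.9 45.4 47.2 50. ] mean [691.6 213.8  44.9]
railB 219 [589.9 241.6] [130.2  13.2] 75.1 z pct [39.4 43.4 45.5 47.4 51.3] mean [589.2 241.2  45.4]
handle 128 [396.1 205.1] [61.7 15.2] 72.1 z pct [144.9 158.7 172.  181.3 189.9] mean [395.8 204.6 170.2]
rest all 2068 [407.  241.9] [166.6 180.9] 0.5 z pct [  3.2   6.4  30.7  71.2 182. ] mean [403.  237.6  46.2]
blade 542 [410.1 256.4] [102.1  78.2] 83.2 z pct [16.1 30.5 44.8 61.  92.6] mean [406.5 253.8  47.8]
[[-0.489 -0.579  0.653]
 [-0.851  0.48  -0.211]
 [-0.191 -0.659 -0.728]]
yellow 381 [378.3 212.7] [ 75.7 130.9] 34.4 z pct [  0.2   5.1   7.6  13.1 173.3] mean [382.4 203.4  24.8]
bottle 793 [ 718.  -334.8] [59.4 54.2] 46.0 z pct [ 15.5  74.5 121.  138.6 192.1] mean [ 710.5 -329.1  111.4]
box 1850 [448.4 489.9] [120.5 128.6] 8.3 z pct [ 19.2 105.6 158.1 161.  165. ] mean [449.  445.3 130.7]
car 829 [406.9 -50.6] [119.8  55.9] 87.5 z pct [18.6 29.6 33.9 48.2 53.5] mean [405.3 -49.5  37.4]
cup 458 [774.8  22.7] [64.3 64.6] 69.8 z pct [11.4 34.5 55.7 74.8 83.9] mean [778.9  21.8  53.3]
```

View pics/crop0.png

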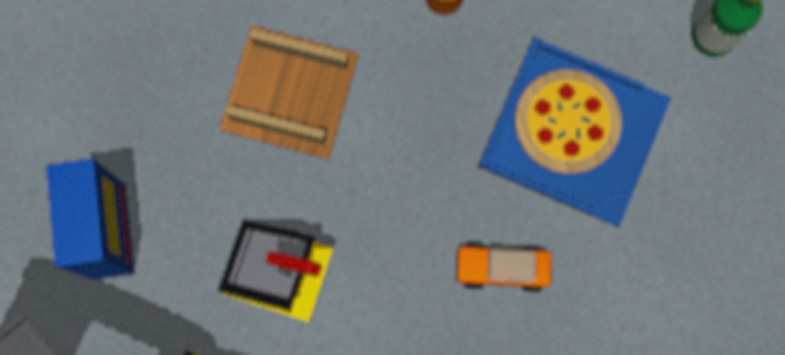

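The scene poses are consistent. Next I'll write a small planner that prints the rows, and plan the pre-grasp.

```bash
cat > plan.py <<'E'
from h import *
def fr(yaw,pitch=0,roll=0):  # spatula frame matrix; pitch>0 = tip down
    return (R.from_euler("ZYX",[yaw,pitch,roll],degrees=True)).as_matrix()
FLIP=np.diag([1,-1,-1.])   # tool in spatula frame
def tool(org,Rs,off=(0,0,-19)): return np.array(org)+Rs@np.array(off), Rs@FLIP
def now():
    s=env.observe();return s["tcp_pos"],R.from_rotvec(s["tool_rot"]).as_matrix()
def rows(tp,tR,mm=45,deg=9,start=None,ncalls=None):
    p,Rm=start or now()
    w=R.from_matrix(Rm.T@tR).as_rotvec();L=np.linalg.norm(tp-p)
    n=int(np.ceil(max(L/mm,np.degrees(np.linalg.norm(w))/deg,1)/5-1e-6))*5
    if ncalls:n=5*ncalls
    print(f"dist {L:.1f} turn {np.degrees(np.linalg.norm(w)):.1f} rows {n}")
    out=[]
    for i in range(n):
        Rc=Rm@R.from_rotvec(w*i/n).as_matrix()
        out.append(" ".join(f"{x:.3f}".rstrip("0").rstrip(".") for x in list(Rc.T@((tp-p)/n)/100)+list(w/n/(np.pi/2))).replace("-0 ","0 "))
    for i in range(0,n,5): print("; ".join(out[i:i+5]))
    return tp,tR
E
cat > sc.py <<'E'
from plan import *
SP=np.array([396.7,206.9,156]);YR=72.
TR=np.array([593.3,-138.3,0]);YT=66.5
ST=np.array([640.9,227.8,0]);YS=74.8
PZ=np.array([600.4,-138.9,6])
E
python3 - <<'E'
from sc import *
exec(open("m.py").read().split("t=roi")[0])
m=roi(180,225,245,285)&red&(P[...,2]>90);p=P[m];q=p-p.mean(0)
a=np.linalg.svd(q,full_matrices=False)[2][0];print(a,np.degrees(np.arctan2(a[1],a[0])))
Rs=fr(YR,40);t,Rt=tool(SP,Rs);print(t)
pre=t-100*Rt[:,2];print(pre)
s=rows(pre,Rt)
print("final");rows(t,Rt,start=s,ncalls=2)
E
```

```text
[-0.23563939 -0.75667075  0.60985527] -107.29742522164291
[392.92598639 195.28478045 141.44515558]
[412.78921591 256.41751493 218.04959989]
dist 391.7 turn 98.6 rows 15
-0.218 -0.144 0.009 0.024 -0.023 0.065; -0.231 -0.12 0.022 0.024 -0.023 0.065; -0.241 -0.095 0.034 0.024 -0.023 0.065; -0.248 -0.068 0.046 0.024 -0.023 0.065; -0.252 -0.041 0.057 0.024 -0.023 0.065
-0.252 -0.012 0.067 0.024 -0.023 0.065; -0.249 0.016 0.076 0.024 -0.023 0.065; -0.243 0.044 0.084 0.024 -0.023 0.065; -0.234 0.072 0.09 0.024 -0.023 0.065; -0.222 0.099 0.095 0.024 -0.023 0.065
-0.207 0.124 0.099 0.024 -0.023 0.065; -0.19 0.148 0.101 0.024 -0.023 0.065; -0.17 0.171 0.101 0.024 -0.023 0.065; -0.148 0.191 0.1 0.024 -0.023 0.065; -0.124 0.208 0.097 0.024 -0.023 0.065
final
dist 100.0 turn 0.0 rows 10
0 0 0.1 0 0 0; 0 0 0.1 0 0 0; 0 0 0.1 0 0 0; 0 0 0.1 0 0 0; 0 0 0.1 0 0 0
0 0 0.1 0 0 0; 0 0 0.1 0 0 0; 0 0 0.1 0 0 0; 0 0 0.1 0 0 0; 0 0 0.1 0 0 0
```

Request:
{"fn": "carry_out", "kwargs": {"increments": "-0.218 -0.144 0.009 0.024 -0.023 0.065; -0.231 -0.12 0.022 0.024 -0.023 0.065; -0.241 -0.095 0.034 0.024 -0.023 0.065; -0.248 -0.068 0.046 0.024 -0.023 0.065; -0.252 -0.041 0.057 0.024 -0.023 0.065", "grip": 60, "newtons": 100}}

```text
t: 0.72
tcp_pos: [242.8, 453.5, 226.7]
tool_rot: [1.149, 2.742, -0.316]
force: [0.3, 0.2, 0.3]
grip_width: 60.1
```

Request:
{"fn": "carry_out", "kwargs": {"increments": "-0.252 -0.012 0.067 0.024 -0.023 0.065; -0.249 0.016 0.076 0.024 -0.023 0.065; -0.243 0.044 0.084 0.024 -0.023 0.065; -0.234 0.072 0.09 0.024 -0.023 0.065; -0.222 0.099 0.095 0.024 -0.023 0.065"}}

```text
t: 1.35
tcp_pos: [328.2, 355.0, 222.6]
tool_rot: [1.715, 2.202, -0.579]
force: [-0.8, -0.8, 0.5]
grip_width: 60.2
```

Request:
{"fn": "carry_out", "kwargs": {"increments": "-0.207 0.124 0.099 0.024 -0.023 0.065; -0.19 0.148 0.101 0.024 -0.023 0.065; -0.17 0.171 0.101 0.024 -0.023 0.065; -0.148 0.191 0.1 0.024 -0.023 0.065; -0.124 0.208 0.097 0.024 -0.023 0.065"}}

```text
t: 1.98
tcp_pos: [413.7, 256.4, 218.5]
tool_rot: [2.119, 1.54, -0.783]
force: [-0.4, 0.4, 0.4]
grip_width: 60.0
```

```bash
python3 - <<'E'
from sc import *
snap("side","side1")
im=cv2.imread("pics/side1.png");cv2.imwrite("pics/side1c.png",cv2.resize(im[130:380,180:480],None,fx=2,fy=2))
print(env.observe()["q"],env.observe()["tcp_pos"])
Rs=fr(72.4,40);t,Rt=tool(SP,Rs);rows(t-30*Rt[:,2],Rt,ncalls=1)
E
```

```text
[ 0.63896834  0.37202029  1.34612264 -0.42339492  2.00077052  0.89786693] [415.45647034 254.29296328 217.82334273]
dist 69.1 turn 1.1 rows 5
0.003 -0.006 0.138 -0.001 0.001 -0.001; 0.003 -0.006 0.138 -0.001 0.001 -0.001; 0.002 -0.006 0.138 -0.001 0.001 -0.001; 0.002 -0.007 0.138 -0.001 0.001 -0.001; 0.002 -0.007 0.138 -0.001 0.001 -0.001
```

View pics/side1c.png

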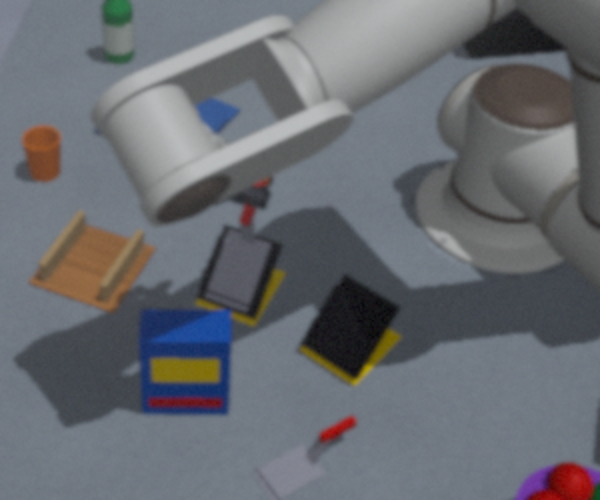

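The crop shows the gripper poised over the handle, with the red handle at px (248,213), and the wrist clear of the box. Approaching.

Request:
{"fn": "carry_out", "kwargs": {"increments": "0.003 -0.006 0.138 -0.001 0.001 -0.001; 0.003 -0.006 0.138 -0.001 0.001 -0.001; 0.003 -0.006 0.138 -0.001 0.001 -0.001; 0.002 -0.007 0.138 -0.001 0.001 -0.001; 0 0 0.138 0 0 0"}}

```text
t: 2.65
tcp_pos: [397.2, 215.7, 164.8]
tool_rot: [2.113, 1.556, -0.771]
force: [0.0, 0.1, 0.6]
grip_width: 59.6
```

Request:
{"fn": "carry_out", "kwargs": {"increments": "0 0 0 0 0 0; 0 0 0 0 0 0; 0 0 0 0 0 0; 0 0 0 0 0 0; 0 0 0 0 0 0", "grip": 40}}

```text
t: 3.28
tcp_pos: [397.6, 216.2, 165.5]
tool_rot: [2.113, 1.555, -0.771]
force: [0.1, -0.1, -0.9]
grip_width: 40.0
```

```bash
python3 - <<'E'
from sc import *
for _ in range(1): snap("top","top1");
im=cv2.imread("pics/top1.png");cv2.imwrite("pics/top1c.png",cv2.resize(im[190:320,150:300],None,fx=4,fy=4,interpolation=cv2.INTER_CUBIC))
print(env.observe()["tcp_pos"])
Rs=fr(72.4,40);t,Rt=tool(SP,Rs);rows(t,Rt,ncalls=1)
E
```

```text
[397.63259886 216.21616968 165.460338  ]
dist 32.2 turn 0.3 rows 5
-0.002 0.004 0.064 0 0 0.001; -0.002 0.004 0.064 0 0 0.001; -0.002 0.004 0.064 0 0 0.001; -0.002 0.004 0.064 0 0 0.001; -0.002 0.004 0.064 0 0 0.001
```

View pics/top1c.png

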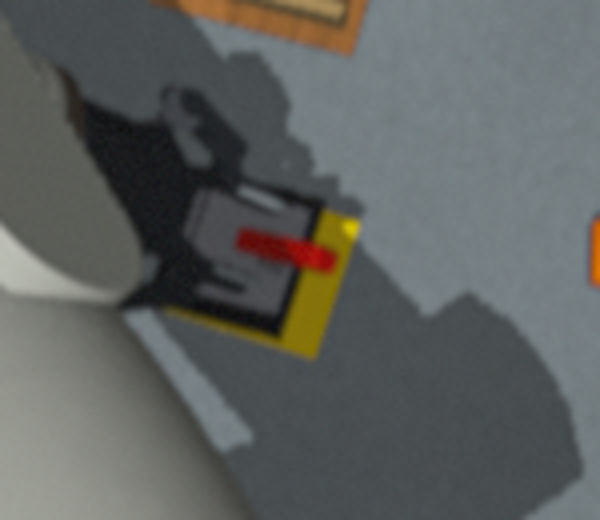

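The fingers straddle the handle, with tips at about (280,205) and (243,288) and the handle axis between them. Go in and close.

Request:
{"fn": "carry_out", "kwargs": {"increments": "-0.002 0.004 0.064 0 0 0; -0.002 0.004 0.064 0 0 0; -0.002 0.004 0.064 0 0 0.001; -0.002 0.004 0.064 0 0 0; 0 0 0.064 0 0 0"}}

```text
t: 3.95
tcp_pos: [392.7, 195.1, 141.1]
tool_rot: [2.114, 1.553, -0.771]
force: [0.1, 0.7, 0.7]
grip_width: 39.9
```

Request:
{"fn": "carry_out", "kwargs": {"increments": "0 0 0 0 0 0; 0 0 0 0 0 0; 0 0 0 0 0 0; 0 0 0 0 0 0; 0 0 0 0 0 0", "grip": 5, "newtons": 100}}

```text
t: 4.58
tcp_pos: [392.8, 195.5, 141.6]
tool_rot: [2.114, 1.553, -0.771]
force: [-0.1, -0.6, 3.1]
grip_width: 14.5
```

```bash
python3 - <<'E'
from sc import *
s=env.observe();p,Rm=now();print(s["grip_width"],p,s["force"],s["wrist_torque"])
np.savez("grasp.npz",p=p,R=Rm)
# lift: 90 mm along spatula +z (tool -z) then to level above front of tray
t1=p+np.array([0,0,130.])-40*fr(72.4)[:,0]
a=rows(p-90*Rm[:,2],Rm,ncalls=1)
E
```

```text
14.45432660718628 [392.81431315 195.48209148 141.57597285] [-0.11939953 -0.57361818  3.09628878] [-0.09506797 -0.06370423 -0.06737792]
dist 90.0 turn 0.0 rows 5
0 0 -0.18 0 0 0; 0 0 -0.18 0 0 0; 0 0 -0.18 0 0 0; 0 0 -0.18 0 0 0; 0 0 -0.18 0 0 0
```

Request:
{"fn": "carry_out", "kwargs": {"increments": "0 0 -0.18 0 0 0; 0 0 -0.18 0 0 0; 0 0 -0.18 0 0 0; 0 0 -0.18 0 0 0; 0 0 -0.18 0 0 0"}}

```text
t: 5.2
tcp_pos: [410.2, 251.1, 210.6]
tool_rot: [2.114, 1.554, -0.771]
force: [-0.5, -0.4, -2.2]
grip_width: 14.6
```

```bash
cat >> sc.py <<'E'
def tray(x,y,z): return TR+fr(YT)@np.array([x,y,z])
def stand(x,y,z): return ST+fr(YS)@np.array([x,y,z])
E
python3 - <<'E'
from sc import *
s=env.observe();print(s["grip_width"],s["tcp_pos"],s["force"],s["wrist_torque"])
t,Rt=tool(tray(-100-155,-6.7,6+55+80),fr(YT,0));print(t)
rows(t,Rt,mm=36)
E
```

```text
14.577937597575005 [410.1830788  251.09978739 210.56682678] [-0.46990066 -0.35864389 -2.21162541] [ 0.36137717 -0.07207867  0.05659528]
[ 497.76328992 -374.82193773  122.        ]
dist 638.2 turn 40.5 rows 20
-0.19 0.135 0.217 0.001 0.022 0.003; -0.197 0.137 0.21 0.001 0.022 0.003; -0.204 0.138 0.203 0.001 0.022 0.003; -0.21 0.14 0.196 0.001 0.022 0.003; -0.216 0.141 0.188 0.001 0.022 0.003
-0.222 0.143 0.18 0.001 0.022 0.003; -0.227 0.144 0.172 0.001 0.022 0.003; -0.232 0.145 0.164 0.001 0.022 0.003; -0.237 0.147 0.155 0.001 0.022 0.003; -0.241 0.148 0.147 0.001 0.022 0.003
-0.246 0.15 0.138 0.001 0.022 0.003; -0.249 0.151 0.129 0.001 0.022 0.003; -0.253 0.153 0.12 0.001 0.022 0.003; -0.256 0.154 0.111 0.001 0.022 0.003; -0.259 0.156 0.102 0.001 0.022 0.003
-0.262 0.158 0.092 0.001 0.022 0.003; -0.264 0.159 0.083 0.001 0.022 0.003; -0.266 0.161 0.073 0.001 0.022 0.003; -0.267 0.162 0.064 0.001 0.022 0.003; -0.269 0.163 0.054 0.001 0.022 0.003
```

A straight path would clip the rest's crest, so I'll rise and level off first.

```bash
python3 - <<'E'
from sc import *
t,Rt=tool(tray(-100-155,-6.7,6+55+80),fr(YT,0))
p,_=now()
a=rows(p+[0,-10,50],fr(YT,0)@FLIP,ncalls=1)
rows(t,Rt,mm=45,start=a,ncalls=3)
E
```

```text
dist 51.0 turn 40.5 rows 5
-0.079 0.006 -0.064 0.005 0.089 0.013; -0.069 0.007 -0.075 0.005 0.089 0.013; -0.058 0.008 -0.084 0.005 0.089 0.013; -0.045 0.008 -0.091 0.005 0.089 0.013; -0.032 0.008 -0.096 0.005 0.089 0.013
dist 637.4 turn 0.0 rows 15
-0.353 0.217 0.092 0 0 0; -0.353 0.217 0.092 0 0 0; -0.353 0.217 0.092 0 0 0; -0.353 0.217 0.092 0 0 0; -0.353 0.217 0.092 0 0 0
-0.353 0.217 0.092 0 0 0; -0.353 0.217 0.092 0 0 0; -0.353 0.217 0.092 0 0 0; -0.353 0.217 0.092 0 0 0; -0.353 0.217 0.092 0 0 0
-0.353 0.217 0.092 0 0 0; -0.353 0.217 0.092 0 0 0; -0.353 0.217 0.092 0 0 0; -0.353 0.217 0.092 0 0 0; -0.353 0.217 0.092 0 0 0
```

Request:
{"fn": "carry_out", "kwargs": {"increments": "-0.079 0.006 -0.064 0.005 0.089 0.013; -0.069 0.007 -0.075 0.005 0.089 0.013; -0.058 0.008 -0.084 0.005 0.089 0.013; -0.045 0.008 -0.091 0.005 0.089 0.013; -0.032 0.008 -0.096 0.005 0.089 0.013"}}

```text
t: 5.82
tcp_pos: [410.2, 240.8, 261.0]
tool_rot: [-2.624, -1.718, -0.006]
force: [0.0, 0.1, -1.4]
grip_width: 14.4
```

Request:
{"fn": "carry_out", "kwargs": {"increments": "-0.2 0.123 0.052 0 0 0; -0.3 0.185 0.078 0 0 0; -0.353 0.217 0.092 0 0 0; -0.353 0.217 0.092 0 0 0; -0.353 0.217 0.092 0 0 0"}}

```text
t: 6.45
tcp_pos: [435.7, 58.3, 219.0]
tool_rot: [-2.625, -1.72, 0.001]
force: [1.6, 0.3, -1.5]
grip_width: 14.2
```

Request:
{"fn": "carry_out", "kwargs": {"increments": "-0.353 0.217 0.092 0 0 0; -0.353 0.217 0.092 0 0 0; -0.353 0.217 0.092 0 0 0; -0.353 0.217 0.092 0 0 0; -0.353 0.217 0.092 0 0 0"}}

```text
t: 7.08
tcp_pos: [464.5, -146.9, 172.5]
tool_rot: [-2.626, -1.719, 0.001]
force: [0.3, 0.2, -1.0]
grip_width: 14.8
```

Request:
{"fn": "carry_out", "kwargs": {"increments": "-0.353 0.217 0.092 0 0 0; -0.353 0.217 0.092 0 0 0; -0.353 0.217 0.092 0 0 0; -0.3 0.185 0.078 0 0 0; -0.2 0.123 0.052 0 0 0"}}

```text
t: 7.7
tcp_pos: [490.0, -328.0, 131.0]
tool_rot: [-2.625, -1.718, 0.002]
force: [0.5, 0.3, -1.0]
grip_width: 14.3
```

```bash
python3 - <<'E'
from sc import *
snap("top","top2");snap("side","side2")
a=cv2.resize(cv2.imread("pics/top2.png")[130:280,300:480],(480,400),interpolation=cv2.INTER_CUBIC);b=cv2.resize(cv2.imread("pics/side2.png")[130:260,200:356],(480,400),interpolation=cv2.INTER_CUBIC)
cv2.imwrite("pics/c2.png",cv2.resize(np.hstack([a,b]),(800,333)))
t,Rt=tool(tray(-100-155,-6.7,6+55+80),fr(YT,0))
s=env.observe();print(s["tcp_pos"],t,s["q"],s["force"],s["wrist_torque"],s["grip_width"])
E
```

```text
[ 489.89355881 -328.17284124  130.73178755] [ 497.76328992 -374.82193773  122.        ] [-7.20747754e-01  2.36193020e-01  1.54172877e+00 -1.79587473e-04
  1.36804381e+00 -3.08194678e-01] [-0.76702559  0.36990761 -2.01453057] [-0.07144     0.0541825  -0.03212767] 14.533859411282936
```

View pics/c2.png

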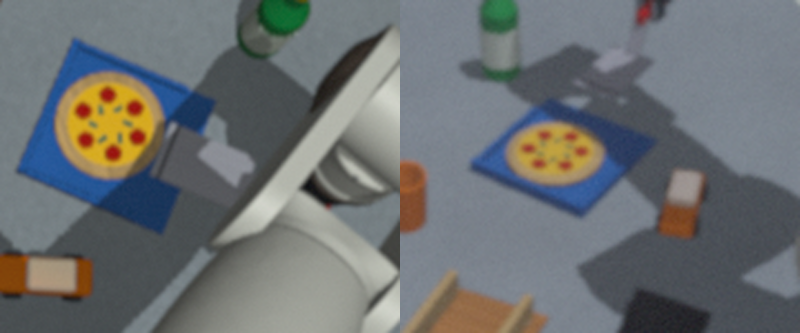

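The top view (left) shows the blade level behind the tray's open front, with its front edge at crop px (155–175,125–180). The side view shows it hovering above the counter. Now I'll measure its pose in the hand.

```bash
python3 - <<'E'
from sc import *
p,Rm=now();Rs=Rm@FLIP;o=p-Rm[:,2]*19
for n in("top2","side2"):
    z=np.load(f"pics/{n}.npz");L=(z["P"]-o)@Rs;im=z["im"].astype(int)
    m=(L[...,0]>60)&(L[...,0]<175)&(abs(L[...,1])<50)&(abs(L[...,2]+53)<22)
    q=L[m];print(n,len(q))
    if len(q)<50: continue
    A=np.c_[q[:,0]-100,q[:,1],np.ones(len(q))]
    for _ in range(4):
        c=np.linalg.lstsq(A,q[:,2],rcond=None)[0];r=q[:,2]-A@c;k=abs(r)<8;A=A[k];q=q[k]
    print("plane dz/dx,dz/dy,z@100",c.round(3),"res",r.std().round(2))
    print("x pct",np.percentile(q[:,0],[1,50,97,99,100]).round(1),"y",np.percentile(q[:,1],[0,1,3,50,97,99,100]).round(1))
    f=q[q[:,0]>80];b=[(np.percentile(f[abs(f[:,0]-x)<8][:,1],[2,98]).round(1)) for x in(95,115,135)];print(b)
    e=[f[abs(f[:,1]-y)<6][:,0].max().round(1) for y in(-25,-12,0,12,25)];print("front edge",e)
E
```

```text
top2 928
plane dz/dx,dz/dy,z@100 [-7.0000e-03 -0.0000e+00 -5.3734e+01] res 2.62
x pct [ 61.3 107.5 152.1 154.  155.1] y [-36.5 -34.5 -33.3   0.2  33.2  34.3  36.1]
[array([-34.1,  33.4]), array([-34.1,  33.8]), array([-33.4,  33.6])]
front edge [np.float64(154.5), np.float64(154.6), np.float64(155.1), np.float64(154.7), np.float64(154.7)]
side2 300
plane dz/dx,dz/dy,z@100 [ 7.0000e-03  2.8000e-02 -5.5822e+01] res 2.93
x pct [ 61.2 111.2 154.6 158.3 161.3] y [-42.4 -37.2 -35.6  -0.4  32.8  34.1  35.6]
[array([-36.2,  33.3]), array([-39.2,  31.4]), array([-32.5,  33.7])]
front edge [np.float64(154.2), np.float64(161.3), np.float64(154.9), np.float64(158.6), np.float64(160.8)]
```

```bash
cat >> sc.py <<'E'
TIP=np.array([155,0,-55.])
def tipat(pt,Rs): return tool(np.array(pt)-Rs@TIP,Rs)
E
python3 - <<'E'
from sc import *
Rs=fr(YT,2)
a=rows(*tipat(tray(-92,-6.7,26),Rs),ncalls=1)
b=rows(*tipat(tray(-90,-6.7,9),Rs),start=a,ncalls=1)
E
```

```text
dist 74.8 turn 2.1 rows 5
-0.061 0.052 0.126 -0.001 -0.005 -0; -0.06 0.052 0.127 -0.001 -0.005 -0; -0.059 0.052 0.127 -0.001 -0.005 -0; -0.058 0.052 0.128 -0.001 -0.005 -0; -0.057 0.052 0.128 -0.001 -0.005 -0
dist 17.1 turn 0.0 rows 5
0.005 0 0.034 0 0 0; 0.005 0 0.034 0 0 0; 0.005 0 0.034 0 0 0; 0.005 0 0.034 0 0 0; 0.005 0 0.034 0 0 0
```

Request:
{"fn": "carry_out", "kwargs": {"increments": "-0.061 0.052 0.126 -0.001 -0.005 0; -0.06 0.052 0.127 -0.001 -0.005 0; -0.059 0.052 0.127 -0.001 -0.005 0; -0.058 0.052 0.128 -0.001 -0.005 0; -0.057 0.052 0.128 -0.001 -0.005 0"}}

```text
t: 8.43
tcp_pos: [501.9, -365.3, 67.6]
tool_rot: [2.607, 1.708, -0.047]
force: [0.8, 0.9, -1.6]
grip_width: 14.6
```

Request:
{"fn": "carry_out", "kwargs": {"increments": "0.005 0 0.034 0 0 0; 0.005 0 0.034 0 0 0; 0.005 0 0.034 0 0 0; 0.005 0 0.034 0 0 0; 0.005 0 0.034 0 0 0"}}

```text
t: 9.05
tcp_pos: [502.6, -363.3, 51.5]
tool_rot: [2.607, 1.707, -0.046]
force: [-0.6, 0.2, -0.1]
grip_width: 14.6
```

```bash
cat > st.py <<'E'
from sc import *
p,Rm=now();Rs=Rm@FLIP;o=p-Rm[:,2]*19;s=env.observe()
tip=o+Rs@TIP
print("t",round(s["t"],2),"tip tray",((tip-TR)@fr(YT)).round(1),"tip stand",((tip-ST)@fr(YS)).round(1),"ypr",R.from_matrix(Rs).as_euler("ZYX",degrees=True).round(2),"F",s["force"].round(1),"M",s["wrist_torque"].round(2),"g",round(s["grip_width"],1))
E
python3 st.py; python3 - <<'E'
from sc import *
rows(*tipat(tray(-86,-6.7,6),fr(YT,2)),ncalls=1)
E
```

```text
t 9.05 tip tray [-89.   -6.9   9.6] tip stand [-454.8  -44.     9.6] ypr [66.44  2.2  -0.29] F [-0.6  0.2 -0.1] M [-0.05  0.05 -0.06] g 14.6
dist 5.0 turn 0.4 rows 5
0.006 0 0.008 0.001 0 -0; 0.006 0 0.008 0.001 0 -0; 0.006 0 0.008 0.001 0 -0; 0.006 0 0.008 0.001 0 -0; 0.006 0 0.008 0.001 0 -0
```

Request:
{"fn": "carry_out", "kwargs": {"increments": "0.005 0 0.008 0 0 0; 0.005 0 0.008 0 0 0; 0.005 0 0.008 0.001 0 0; 0.005 0 0.006 0.001 0 0; 0.005 0 0.006 0.001 0 0"}}

```text
t: 9.68
tcp_pos: [503.6, -361.4, 48.1]
tool_rot: [2.61, 1.709, -0.05]
force: [-0.9, -2.4, 4.0]
grip_width: 14.5
```

```bash
python3 st.py
```

```text
t 9.68 tip tray [-86.8  -6.9   6.2] tip stand [-452.7  -44.4    6.2] ypr [ 6.643e+01  2.210e+00 -3.000e-02] F [-0.9 -2.4  4. ] M [ 0.1  -0.01 -0.  ] g 14.5
```

The tip is on the floor, pressing about 5 N. Now push forward level: 1 mm of shift along -z per 26 mm, to make up for the pitch.

Request:
{"fn": "carry_out", "kwargs": {"increments": "0.06 0 -0.002 0 0 0; 0.08 0 -0.003 0 0 0; 0.08 0 -0.003 0 0 0; 0.08 0 -0.003 0 0 0; 0.08 0 -0.003 0 0 0"}}

```text
t: 10.3
tcp_pos: [519.0, -325.8, 47.9]
tool_rot: [2.61, 1.71, -0.05]
force: [-1.4, -4.6, 4.7]
grip_width: 14.5
```

Request:
{"fn": "carry_out", "kwargs": {"increments": "0.08 0 -0.003 0 0 0; 0.08 0 -0.003 0 0 0; 0.08 0 -0.003 0 0 0; 0.08 0 -0.003 0 0 0; 0.08 0 -0.003 0 0 0"}}

```text
t: 10.92
tcp_pos: [534.9, -289.2, 47.7]
tool_rot: [2.61, 1.709, -0.05]
force: [-2.4, -4.3, 5.5]
grip_width: 14.7
```

```bash
python3 st.py; python3 - <<'E'
from sc import *
snap("top","top3");snap("side","side3")
a=cv2.resize(cv2.imread("pics/top3.png")[130:280,300:480],(480,400),interpolation=cv2.INTER_CUBIC);b=cv2.resize(cv2.imread("pics/side3.png")[130:260,200:356],(480,400),interpolation=cv2.INTER_CUBIC)
cv2.imwrite("pics/c3.png",cv2.resize(np.hstack([a,b]),(800,333)))
E
```

```text
t 10.93 tip tray [-8.2 -6.8  5.8] tip stand [-374.8  -55.6    5.8] ypr [66.44  2.2  -0.  ] F [-2.4 -4.3  5.5] M [-0.14  0.05  0.02] g 14.7
```

View pics/c3.png

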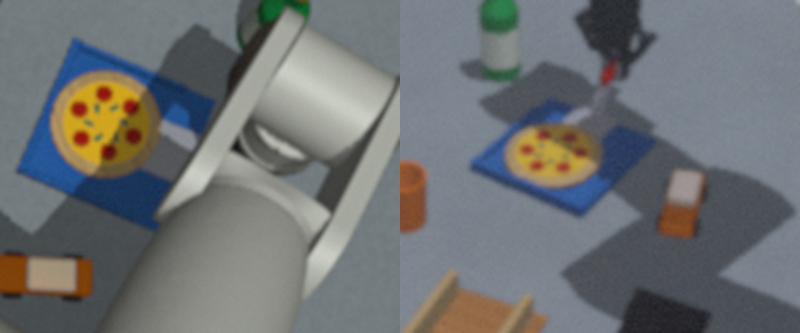

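The blade is under the pizza's rear: in the left view the blade shows at (180,125) and the pizza at (105,122), up against the far side. Continue.

Request:
{"fn": "carry_out", "kwargs": {"increments": "0.08 0 -0.003 0 0 0; 0.08 0 -0.003 0 0 0; 0.08 0 -0.003 0 0 0; 0.08 0 -0.003 0 0 0; 0.08 0 -0.003 0 0 0"}}

```text
t: 11.65
tcp_pos: [550.8, -252.8, 47.8]
tool_rot: [2.61, 1.709, -0.05]
force: [-2.4, -5.4, 6.4]
grip_width: 14.5
```

```bash
python3 st.py; cat > pz.py <<'E'
from sc import *
import sys
def pizza(tag):
    z=np.load(f"pics/{tag}.npz");im=z["im"];hsv=cv2.cvtColor(im,cv2.COLOR_BGR2HSV).astype(int)
    p,Rm=now();Rs=Rm@FLIP;o=p-Rm[:,2]*19;P=z["P"];L=(P-o)@Rs
    H,S,V=hsv[...,0],hsv[...,1],hsv[...,2]
    m=(L[...,0]>20)&(L[...,0]<230)&(abs(L[...,1])<90)&(abs(L[...,2]+40)<25)&(((H<35))&(S>60))&(P[...,2]>9)
    m=cv2.morphologyEx(m.astype(np.uint8),cv2.MORPH_OPEN,np.ones((3,3)))>0
    q=P[m]; (cx,cy),r=cv2.minEnclosingCircle(q[:,:2].astype(np.float32))
    A=np.c_[q[:,:2]-[cx,cy],np.ones(len(q))];c=np.linalg.lstsq(A,q[:,2],rcond=None)[0]
    C=np.array([cx,cy,c[2]])
    print(tag,len(q),"circle",C.round(1),"r",round(r,1),"tilt deg",np.degrees(np.hypot(*c[:2])).round(1),"slope along/cross",(fr(R.from_matrix(Rs).as_euler("ZYX",degrees=True)[0])[:2,:2].T@c[:2]).round(3),"spat",((C-o)@Rs).round(1),"tray",((C-TR)@fr(YT)).round(1),"stand",((C-ST)@fr(YS)).round(1))
for n in("top","side"): snap(n,n+sys.argv[1]);pizza(n+sys.argv[1])
E
python3 pz.py 4
```

```text
t 11.65 tip tray [31.6 -6.8  5.8] tip stand [-335.5  -61.4    5.8] ypr [ 6.643e+01  2.220e+00 -1.000e-02] F [-2.4 -5.4  6.4] M [-0.24  0.16  0.  ] g 14.5
top4 1802 circle [ 600.8 -132.3   21.9] r 69.8 tilt deg 2.5 slope along/cross [-0.043  0.004] spat [130.4   2.3 -40. ] tray [ 8.5 -4.4 21.9] stand [-358.   -55.7   21.9]
side4 682 circle [ 594.6 -129.9   20.1] r 74.0 tilt deg 1.2 slope along/cross [-0.02   0.001] spat [130.2   8.8 -41.7] tray [ 8.2  2.2 20.1] stand [-357.4  -49.1   20.1]
```

Request:
{"fn": "carry_out", "kwargs": {"increments": "0.03 0 -0.001 0 0 0; 0.03 0 -0.001 0 0 0; 0.03 0 -0.001 0 0 0; 0 0 0 0 0 0; 0 0 0 0 0 0"}}

```text
t: 12.38
tcp_pos: [554.3, -244.9, 47.7]
tool_rot: [2.61, 1.709, -0.05]
force: [-0.6, -3.5, 5.6]
grip_width: 14.6
```

```bash
python3 st.py; python3 - <<'E'
from sc import *
a=rows(*tipat(tray(38,-6.7,8),fr(YT,-1.5)),ncalls=1)
b=rows(*tipat(tray(34,-6.7,50),fr(YT,-1.5)),start=a,ncalls=2)
E
```

```text
t 12.38 tip tray [40.2 -6.9  5.7] tip stand [-327.   -62.7    5.7] ypr [ 6.643e+01  2.210e+00 -1.000e-02] F [-0.6 -3.5  5.6] M [-0.05 -0.08 -0.04] g 14.6
dist 9.0 turn 3.7 rows 5
-0.009 0 0.016 0 0.008 -0; -0.009 0 0.016 0 0.008 -0; -0.009 0 0.016 0 0.008 -0; -0.009 0 0.016 0 0.008 -0; -0.009 0 0.015 0 0.008 -0
dist 42.2 turn 0.0 rows 10
-0.003 0 -0.042 0 0 0; -0.003 0 -0.042 0 0 0; -0.003 0 -0.042 0 0 0; -0.003 0 -0.042 0 0 0; -0.003 0 -0.042 0 0 0
-0.003 0 -0.042 0 0 0; -0.003 0 -0.042 0 0 0; -0.003 0 -0.042 0 0 0; -0.003 0 -0.042 0 0 0; -0.003 0 -0.042 0 0 0
```

Request:
{"fn": "carry_out", "kwargs": {"increments": "-0.009 0 0.007 0 0.008 0; -0.009 0 0.007 0 0.008 0; -0.009 0 0.007 0 0.008 0; -0.009 0 0.007 0 0.008 0; -0.009 0 0.007 0 0.008 0"}}

```text
t: 13.0
tcp_pos: [552.3, -248.9, 44.0]
tool_rot: [-2.616, -1.713, -0.033]
force: [0.8, -0.5, -3.5]
grip_width: 14.4
```

Request:
{"fn": "carry_out", "kwargs": {"increments": "-0.003 0 -0.02 0 0 0; -0.003 0 -0.042 0 0 0; -0.003 0 -0.042 0 0 0; -0.003 0 -0.042 0 0 0; -0.003 0 -0.042 0 0 0"}}

```text
t: 13.62
tcp_pos: [551.7, -250.6, 63.4]
tool_rot: [-2.617, -1.714, -0.032]
force: [-0.4, -0.1, -2.8]
grip_width: 14.4
```

Request:
{"fn": "carry_out", "kwargs": {"increments": "-0.003 0 -0.042 0 0 0; -0.003 0 -0.042 0 0 0; -0.003 0 -0.042 0 0 0; -0.003 0 -0.042 0 0 0; -0.003 0 -0.03 0 0 0"}}

```text
t: 14.25
tcp_pos: [550.9, -252.5, 83.0]
tool_rot: [-2.617, -1.714, -0.032]
force: [-0.2, -0.9, -2.8]
grip_width: 14.4
```

```bash
python3 st.py; python3 pz.py 5; python3 -c "
import cv2,numpy as np
a=cv2.resize(cv2.imread('pics/top5.png')[130:280,300:480],(400,333));b=cv2.resize(cv2.imread('pics/side5.png')[130:260,200:356],(400,333))
cv2.imwrite('pics/c5.png',np.hstack([a,b]))"
```

```text
t 14.25 tip tray [34.2 -6.9 50.9] tip stand [-332.9  -61.8   50.9] ypr [ 6.644e+01 -1.400e+00 -2.000e-02] F [-0.2 -0.9 -2.8] M [-0.25  0.11 -0.  ] g 14.4
top5 1924 circle [ 596.6 -138.2   63.1] r 70.6 tilt deg 1.0 slope along/cross [0.017 0.001] spat [122.6   4.  -42.2] tray [ 1.4 -2.9 63.1] stand [-364.8  -53.2   63.1]
side5 681 circle [ 589.7 -142.6   61.7] r 79.6 tilt deg 1.2 slope along/cross [0.02  0.008] spat [115.7   8.5 -43.3] tray [-5.4  1.6 61.7] stand [-370.9  -47.7   61.7]
```

View pics/c5.png

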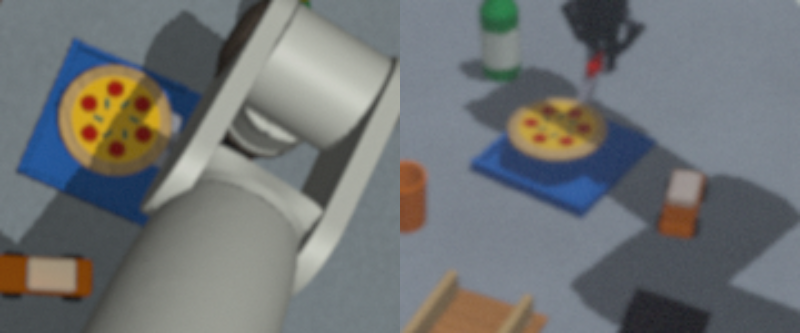

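The pizza rides on the blade about level (tilt 1°), clear of the tray in both views. Now plan the carry with ramps.

```bash
cat >> sc.py <<'E'
def ramp(tp,tR,n,k=4,start=None):
    p,Rm=start or now();w=R.from_matrix(Rm.T@tR).as_rotvec()
    v=np.minimum(np.minimum(np.arange(1,n+1),np.arange(n,0,-1)),k).astype(float);f=np.r_[0,np.cumsum(v)/v.sum()]
    print("max step mm",(np.linalg.norm(tp-p)*v.max()/v.sum()).round(1))
    out=[]
    for i in range(n):
        Rc=Rm@R.from_rotvec(w*f[i]).as_matrix();d=f[i+1]-f[i]
        out.append(" ".join(f"{x:.3f}" for x in list(Rc.T@((tp-p)*d)/100)+list(w*d/(np.pi/2))))
    for i in range(0,n,5): print("; ".join(out[i:i+5]))
    return tp,tR
E
python3 - <<'E'
from sc import *
t=tool(stand(-122.6,-4,55+85),fr(YS,0));print(t[0])
ramp(*t,25)
E
```

```text
[612.61567268 108.44022106 121.        ]
max step mm 16.7
0.040 -0.010 -0.003 0.000 -0.000 -0.001; 0.081 -0.020 -0.007 0.000 -0.000 -0.002; 0.122 -0.029 -0.010 0.000 -0.001 -0.003; 0.162 -0.038 -0.014 0.000 -0.001 -0.004; 0.163 -0.037 -0.014 0.000 -0.001 -0.004
0.163 -0.036 -0.014 0.000 -0.001 -0.004; 0.163 -0.035 -0.014 0.000 -0.001 -0.004; 0.163 -0.034 -0.014 0.000 -0.001 -0.004; 0.163 -0.033 -0.014 0.000 -0.001 -0.004; 0.164 -0.032 -0.015 0.000 -0.001 -0.004
0.164 -0.031 -0.015 0.000 -0.001 -0.004; 0.164 -0.030 -0.015 0.000 -0.001 -0.004; 0.164 -0.029 -0.015 0.000 -0.001 -0.004; 0.164 -0.027 -0.015 0.000 -0.001 -0.004; 0.165 -0.026 -0.016 0.000 -0.001 -0.004
0.165 -0.025 -0.016 0.000 -0.001 -0.004; 0.165 -0.024 -0.016 0.000 -0.001 -0.004; 0.165 -0.023 -0.016 0.000 -0.001 -0.004; 0.165 -0.022 -0.016 0.000 -0.001 -0.004; 0.165 -0.021 -0.016 0.000 -0.001 -0.004
0.165 -0.020 -0.017 0.000 -0.001 -0.004; 0.165 -0.019 -0.017 0.000 -0.001 -0.004; 0.124 -0.013 -0.013 0.000 -0.001 -0.003; 0.083 -0.008 -0.009 0.000 -0.000 -0.002; 0.041 -0.004 -0.004 0.000 -0.000 -0.001
```

Request:
{"fn": "carry_out", "kwargs": {"increments": "0.040 -0.010 -0.003 0 0 -0.001; 0.081 -0.020 -0.007 0 0 -0.002; 0.122 -0.029 -0.010 0 -0.001 -0.003; 0.162 -0.038 -0.014 0 -0.001 -0.004; 0.163 -0.037 -0.014 0 -0.001 -0.004"}}

```text
t: 14.98
tcp_pos: [561.0, -193.6, 89.0]
tool_rot: [-2.599, -1.745, -0.026]
force: [-0.4, 0.2, -2.3]
grip_width: 14.2
```

Request:
{"fn": "carry_out", "kwargs": {"increments": "0.163 -0.036 -0.014 0 -0.001 -0.004; 0.163 -0.035 -0.014 0 -0.001 -0.004; 0.163 -0.034 -0.014 0 -0.001 -0.004; 0.163 -0.033 -0.014 0 -0.001 -0.004; 0.164 -0.032 -0.015 0 -0.001 -0.004"}}

```text
t: 15.6
tcp_pos: [575.1, -111.9, 97.4]
tool_rot: [-2.576, -1.788, -0.016]
force: [-0.1, -0.4, -2.7]
grip_width: 14.6
```

Request:
{"fn": "carry_out", "kwargs": {"increments": "0.164 -0.031 -0.015 0 -0.001 -0.004; 0.164 -0.030 -0.015 0 -0.001 -0.004; 0.164 -0.029 -0.015 0 -0.001 -0.004; 0.164 -0.027 -0.015 0 -0.001 -0.004; 0.165 -0.026 -0.016 0 -0.001 -0.004"}}

```text
t: 16.23
tcp_pos: [589.4, -29.9, 105.7]
tool_rot: [-2.551, -1.831, -0.006]
force: [-0.5, 0.1, -2.7]
grip_width: 14.1
```

Request:
{"fn": "carry_out", "kwargs": {"increments": "0.165 -0.025 -0.016 0 -0.001 -0.004; 0.165 -0.024 -0.016 0 -0.001 -0.004; 0.165 -0.023 -0.016 0 -0.001 -0.004; 0.165 -0.022 -0.016 0 -0.001 -0.004; 0.165 -0.021 -0.016 0 -0.001 -0.004"}}

```text
t: 16.85
tcp_pos: [603.9, 52.1, 113.7]
tool_rot: [2.521, 1.869, -0.004]
force: [-0.8, -0.0, -2.2]
grip_width: 13.9
```

Request:
{"fn": "carry_out", "kwargs": {"increments": "0.165 -0.020 -0.017 0 -0.001 -0.004; 0.165 -0.019 -0.017 0 -0.001 -0.004; 0.124 -0.013 -0.013 0 -0.001 -0.003; 0.083 -0.008 -0.009 0 0 -0.002; 0.041 -0.004 -0.004 0 0 -0.001"}}

```text
t: 17.48
tcp_pos: [614.0, 108.7, 119.3]
tool_rot: [2.498, 1.895, -0.01]
force: [0.6, -0.2, -2.6]
grip_width: 14.7
```

```bash
python3 st.py; python3 pz.py 6; python3 -c "
import cv2,numpy as np
a=cv2.resize(cv2.imread('pics/top6.png')[110:260,160:340],(400,333));b=cv2.resize(cv2.imread('pics/side6.png')[180:310,160:316],(400,333))
cv2.imwrite('pics/c6.png',np.hstack([a,b]))"
```

```text
t 17.48 tip tray [388.  100.7  81.9] tip stand [32.7 -6.4 81.9] ypr [ 7.438e+01  5.000e-01 -6.000e-02] F [ 0.6 -0.2 -2.6] M [-0.16  0.01  0.01] g 14.7
top6 1308 circle [642.9 226.8  95.4] r 70.3 tilt deg 0.6 slope along/cross [-0.01  -0.002] spat [121.6   4.  -41.9] tray [354.6 100.1  95.4] stand [-0.4 -2.1 95.4]
side6 1180 circle [638.9 226.7  93.8] r 75.4 tilt deg 0.9 slope along/cross [-0.015 -0.006] spat [120.8   7.9 -43.4] tray [352.9 103.8  93.8] stand [-1.6  1.7 93.8]
```

View pics/c6.png

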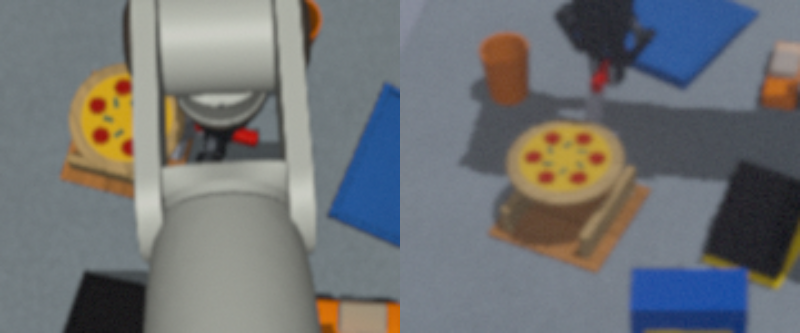

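The pizza hovers centred over the rails, level. Lower it in stages.

```bash
python3 - <<'E'
from sc import *
a=ramp(*tool(stand(-121.8,-4.0,55+49),fr(YS,0)),5)
b=ramp(*tool(stand(-121.8,-4.0,55+30),fr(YS,0)),10,k=1,start=a)
E
```

```text
max step mm 11.4
0.001 -0.001 0.038 0.000 0.001 -0.001; 0.002 -0.003 0.076 0.000 0.001 -0.001; 0.002 -0.004 0.114 0.000 0.002 -0.002; 0.001 -0.003 0.076 0.000 0.001 -0.001; 0.001 -0.001 0.038 0.000 0.001 -0.001
max step mm 1.9
0.000 0.000 0.019 0.000 0.000 0.000; 0.000 0.000 0.019 0.000 0.000 0.000; 0.000 0.000 0.019 0.000 0.000 0.000; 0.000 0.000 0.019 0.000 0.000 0.000; 0.000 0.000 0.019 0.000 0.000 0.000
0.000 0.000 0.019 0.000 0.000 0.000; 0.000 0.000 0.019 0.000 0.000 0.000; 0.000 0.000 0.019 0.000 0.000 0.000; 0.000 0.000 0.019 0.000 0.000 0.000; 0.000 0.000 0.019 0.000 0.000 0.000
```

Request:
{"fn": "carry_out", "kwargs": {"increments": "0.001 -0.001 0.038 0 0.001 -0.001; 0.002 -0.003 0.076 0 0.001 -0.001; 0.002 -0.004 0.105 0 0.002 -0.002; 0.001 -0.003 0.076 0 0.001 -0.001; 0.001 -0.001 0.038 0 0.001 -0.001"}}

```text
t: 18.2
tcp_pos: [612.7, 109.1, 85.2]
tool_rot: [-2.494, -1.91, -0.001]
force: [1.1, -0.2, -1.7]
grip_width: 14.9
```

Request:
{"fn": "carry_out", "kwargs": {"increments": "0 0 0.015 0 0 0; 0 0 0.015 0 0 0; 0 0 0.015 0 0 0; 0 0 0.015 0 0 0; 0 0 0.015 0 0 0"}}

```text
t: 18.82
tcp_pos: [613.1, 109.2, 78.6]
tool_rot: [2.494, 1.91, 0.003]
force: [0.5, -0.2, -2.1]
grip_width: 14.2
```

```bash
python3 st.py; python3 pz.py 7
```

```text
t 18.82 tip tray [388.2 103.1  42.7] tip stand [33.3 -4.  42.7] ypr [ 7.49e+01 -6.00e-02 -8.00e-02] F [ 0.5 -0.2 -2.1] M [-0.07  0.03 -0.03] g 14.2
top7 1353 circle [640.8 236.2  57.5] r 78.7 tilt deg 1.4 slope along/cross [-0.023 -0.004] spat [129.8   6.2 -39.9] tray [362.3 105.8  57.5] stand [ 8.   2.3 57.5]
side7 1258 circle [640.4 230.7  55.2] r 84.8 tilt deg 1.6 slope along/cross [-0.018 -0.022] spat [124.4   5.2 -42.3] tray [357.1 103.9  55.2] stand [ 2.6  1.2 55.2]
```

Request:
{"fn": "carry_out", "kwargs": {"increments": "0 0 0.02 0 0 0; 0 0 0.025 0 0 0; 0 0 0.025 0 0 0; 0 0 0.025 0 0 0; 0 0 0.03 0 0 0"}}

```text
t: 19.55
tcp_pos: [613.0, 109.2, 65.8]
tool_rot: [2.494, 1.91, 0.002]
force: [0.1, -1.0, -0.5]
grip_width: 14.4
```

```bash
python3 st.py; cat > pc.py <<'E'
from sc import *
import sys
for n in("top","side"):
    snap(n,n+sys.argv[1]);z=np.load(f"pics/{n}{sys.argv[1]}.npz");P=z["P"];hsv=cv2.cvtColor(z["im"],cv2.COLOR_BGR2HSV).astype(int)
    H,S=hsv[...,0],hsv[...,1];L=(P-ST)@fr(YS)
    w=(np.hypot(L[...,0],L[...,1])<95)&(L[...,2]>40)
    y=w&(S>150)&(H<32)           # yellow/red topping disc
    q=L[y];(cx,cy),r=cv2.minEnclosingCircle(q[:,:2].astype(np.float32))
    k=w&(np.hypot(L[...,0]-cx,L[...,1]-cy)<55)&(S>60);q=L[k]
    c=np.linalg.lstsq(np.c_[q[:,:2]-[cx,cy],np.ones(len(q))],q[:,2],rcond=None)[0]
    print(n,"topping disc in stand frame",round(cx,1),round(cy,1),"r",round(r,1),"top z",c[2].round(1),"slopes",c[:2].round(3))
E
python3 pc.py 8; python3 -c "
import cv2
cv2.imwrite('pics/c8.png',cv2.resize(cv2.imread('pics/side8.png')[180:310,160:316],(480,400)))"
```

```text
t 19.55 tip tray [388.2 103.2  29.9] tip stand [33.2 -3.9 29.9] ypr [ 7.49e+01 -5.00e-02 -7.00e-02] F [ 0.1 -1.  -0.5] M [-0.09  0.02  0.01] g 14.4
top topping disc in stand frame -8.4 4.6 r 67.0 top z 61.3 slopes [-0.132  0.021]
side topping disc in stand frame -20.7 -0.4 r 73.8 top z 56.4 slopes [0.01  0.003]
```

View pics/c8.png

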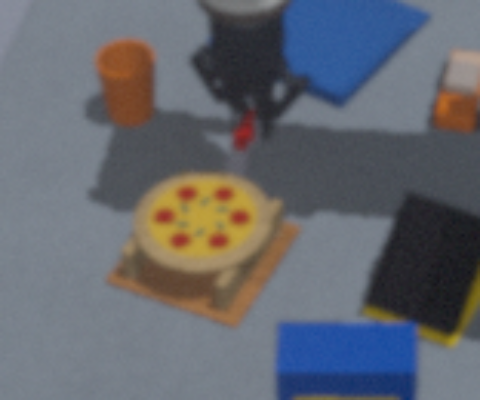

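The pizza sits flat on both rails. Draw the spatula straight out towards the stand's -x.

Request:
{"fn": "carry_out", "kwargs": {"increments": "-0.03 0 0 0 0 0; -0.06 0 0 0 0 0; -0.1 0 0 0 0 0; -0.12 0 0 0 0 0; -0.14 0 0 0 0 0"}}

```text
t: 20.27
tcp_pos: [601.0, 64.7, 66.0]
tool_rot: [2.494, 1.91, 0.002]
force: [0.6, 0.1, -1.7]
grip_width: 14.6
```

Request:
{"fn": "carry_out", "kwargs": {"increments": "-0.2 0 0 0 0 0; -0.25 0 0 0 0 0; -0.3 0 0 0 0 0; -0.25 0 0 0 0 0; -0.15 0 0 0 0 0"}}

```text
t: 20.9
tcp_pos: [570.8, -47.1, 65.9]
tool_rot: [2.495, 1.909, 0.002]
force: [0.6, 1.1, -1.0]
grip_width: 14.5
```

```bash
python3 st.py; sed -i 's/<95)&(L/<74)\&(L/' pc.py; python3 pc.py 9; python3 - <<'E'
from sc import *
g=np.load("grasp.npz");p,Rm=now()
# waypoint 1: up; 2: behind/above rest, still level; 3: pitch 40 at 90 mm off slope; 
up=p+[0,0,150.]
a=ramp(up,Rm,5,k=3)
w3=g["p"]-90*g["R"][:,2]
w2=w3+[0,-10,60]
L=fr(70,0)@FLIP
b=ramp(w2,L,15,k=3,start=a)
c=rows(w3,g["R"],start=b,ncalls=1)
E
```

```text
t 20.9 tip tray [228.   79.5  30. ] tip stand [-128.7   -4.3   30. ] ypr [ 7.483e+01 -4.000e-02 -7.000e-02] F [ 0.6  1.1 -1. ] M [-0.05  0.05 -0.02] g 14.5
top topping disc in stand frame 1.4 -1.3 r 56.7 top z 58.0 slopes [ 0.    -0.003]
side topping disc in stand frame -0.7 -0.0 r 53.5 top z 56.6 slopes [ 0.004 -0.   ]
max step mm 50.0
0.000 0.000 -0.167 0.000 0.000 0.000; 0.000 0.000 -0.333 0.000 0.000 0.000; 0.000 0.001 -0.500 0.000 0.000 0.000; 0.000 0.000 -0.333 0.000 0.000 0.000; 0.000 0.000 -0.167 0.000 0.000 0.000
max step mm 25.7
0.060 -0.059 -0.014 0.000 -0.000 0.001; 0.120 -0.118 -0.028 0.000 -0.000 0.003; 0.180 -0.178 -0.042 0.000 -0.000 0.004; 0.179 -0.180 -0.042 0.000 -0.000 0.004; 0.178 -0.181 -0.042 0.000 -0.000 0.004
0.176 -0.182 -0.042 0.000 -0.000 0.004; 0.175 -0.183 -0.042 0.000 -0.000 0.004; 0.174 -0.184 -0.042 0.000 -0.000 0.004; 0.173 -0.185 -0.042 0.000 -0.000 0.004; 0.172 -0.186 -0.042 0.000 -0.000 0.004
0.170 -0.187 -0.042 0.000 -0.000 0.004; 0.169 -0.189 -0.042 0.000 -0.000 0.004; 0.168 -0.190 -0.042 0.000 -0.000 0.004; 0.111 -0.127 -0.028 0.000 -0.000 0.003; 0.055 -0.064 -0.014 0.000 -0.000 0.001
dist 60.8 turn 40.1 rows 5
0.019 -0.007 0.12 -0.002 -0.089 -0.006; 0.035 -0.007 0.116 -0.002 -0.089 -0.006; 0.051 -0.007 0.11 -0.002 -0.089 -0.006; 0.066 -0.007 0.102 -0.002 -0.089 -0.006; 0.08 -0.006 0.092 -0.002 -0.089 -0.006
```

The pizza is centred within about 1.5 mm, level, with its top at 57 mm. Return the spatula.

Request:
{"fn": "carry_out", "kwargs": {"increments": "0 0 -0.167 0 0 0; 0 0 -0.333 0 0 0; 0 0 -0.5 0 0 0; 0 0 -0.333 0 0 0; 0 0 -0.167 0 0 0"}}

```text
t: 21.62
tcp_pos: [571.7, -44.7, 218.7]
tool_rot: [2.491, 1.91, 0.005]
force: [-0.4, 0.1, -2.3]
grip_width: 14.5
```

Request:
{"fn": "carry_out", "kwargs": {"increments": "0.060 -0.059 -0.014 0 0 0.001; 0.120 -0.118 -0.028 0 0 0.003; 0.180 -0.178 -0.042 0 0 0.004; 0.179 -0.180 -0.042 0 0 0.004; 0.178 -0.181 -0.042 0 0 0.004"}}

```text
t: 22.25
tcp_pos: [520.1, 44.6, 231.5]
tool_rot: [-2.517, -1.878, 0.0]
force: [0.1, -0.4, -1.1]
grip_width: 14.4
```

Request:
{"fn": "carry_out", "kwargs": {"increments": "0.176 -0.182 -0.042 0 0 0.004; 0.175 -0.183 -0.042 0 0 0.004; 0.174 -0.184 -0.042 0 0 0.004; 0.173 -0.185 -0.042 0 0 0.004; 0.172 -0.186 -0.042 0 0 0.004"}}

```text
t: 22.88
tcp_pos: [457.8, 154.6, 252.6]
tool_rot: [-2.546, -1.839, 0.0]
force: [-0.4, -0.4, -2.0]
grip_width: 14.5
```

Request:
{"fn": "carry_out", "kwargs": {"increments": "0.170 -0.187 -0.042 0 0 0.004; 0.169 -0.189 -0.042 0 0 0.004; 0.168 -0.190 -0.042 0 0 0.004; 0.111 -0.127 -0.028 0 0 0.003; 0.055 -0.064 -0.014 0 0 0.001"}}

```text
t: 23.5
tcp_pos: [408.2, 242.4, 269.6]
tool_rot: [-2.569, -1.808, -0.0]
force: [-0.1, 0.2, -1.5]
grip_width: 14.8
```

```bash
python3 st.py; python3 - <<'E'
from sc import *
g=np.load("grasp.npz")
w3=g["p"]-60*g["R"][:,2]
c=rows(w3,g["R"],ncalls=1)
E
```

```text
t 23.5 tip tray [430.  331.8 233.6] tip stand [107.6 216.2 233.6] ypr [ 7.029e+01 -1.000e-02  0.000e+00] F [-0.1  0.2 -1.5] M [-0.1   0.05  0.03] g 14.8
dist 82.8 turn 40.1 rows 5
-0.022 0 0.164 -0.002 -0.089 -0.005; 0.001 -0.001 0.166 -0.002 -0.089 -0.005; 0.024 -0.001 0.164 -0.002 -0.089 -0.005; 0.047 -0.001 0.159 -0.002 -0.089 -0.005; 0.069 -0.001 0.151 -0.002 -0.089 -0.005
```

Request:
{"fn": "carry_out", "kwargs": {"increments": "-0.022 0 0.164 -0.002 -0.089 -0.005; 0.001 -0.001 0.166 -0.002 -0.089 -0.005; 0.024 -0.001 0.164 -0.002 -0.089 -0.005; 0.047 -0.001 0.159 -0.002 -0.089 -0.005; 0.069 -0.001 0.151 -0.002 -0.089 -0.005"}}

```text
t: 24.12
tcp_pos: [405.7, 231.2, 187.4]
tool_rot: [2.11, 1.549, -0.772]
force: [-0.3, 0.4, -1.8]
grip_width: 14.7
```

```bash
python3 - <<'E'
from sc import *
g=np.load("grasp.npz");p,Rm=now()
# verify in-hand blade from top image
snap("top","top10");Rs=Rm@FLIP;o=p-Rm[:,2]*19
z=np.load("pics/top10.npz");L=(z["P"]-o)@Rs;q=L[(L[...,0]>60)&(L[...,0]<175)&(abs(L[...,1])<45)&(abs(L[...,2]+53)<12)]
if len(q)>50:
    c=np.linalg.lstsq(np.c_[q[:,0]-100,q[:,1],np.ones(len(q))],q[:,2],rcond=None)[0];print(len(q),c.round(3),"front",np.percentile(q[:,0],[97,99]),"y",np.percentile(q[:,1],[2,98]))
a=rows(g["p"]-12*g["R"][:,2],g["R"],ncalls=1)
b=rows(g["p"]-1*g["R"][:,2],g["R"],start=a,ncalls=1)
E
```

```text
125 [ 4.0000e-03  3.0000e-03 -5.3172e+01] front [148.16795704 153.09063513] y [-33.55835435  34.0084022 ]
dist 44.1 turn 1.0 rows 5
-0.002 -0.001 0.088 0 0.002 0; -0.002 -0.001 0.088 0 0.002 0; -0.003 -0.001 0.088 0 0.002 0; -0.003 -0.001 0.088 0 0.002 0; -0.003 -0.001 0.088 0 0.002 0
dist 11.0 turn 0.0 rows 5
0 0 0.022 0 0 0; 0 0 0.022 0 0 0; 0 0 0.022 0 0 0; 0 0 0.022 0 0 0; 0 0 0.022 0 0 0
```

Request:
{"fn": "carry_out", "kwargs": {"increments": "-0.004 -0.001 0.088 0 0.002 0; -0.004 -0.001 0.088 0 0.002 0; -0.005 -0.001 0.088 0 0.002 0; -0.005 -0.001 0.088 0 0.002 0; -0.005 -0.001 0.088 0 0.002 0"}}

```text
t: 24.8
tcp_pos: [396.6, 202.3, 155.7]
tool_rot: [2.126, 1.559, -0.751]
force: [-0.0, 0.1, -1.3]
grip_width: 14.5
```

Request:
{"fn": "carry_out", "kwargs": {"increments": "0 0 0.022 0 0 0; 0 0 0.022 0 0 0; 0 0 0.022 0 0 0; 0 0 0.022 0 0 0; 0 0 0.022 0 0 0"}}

```text
t: 25.42
tcp_pos: [394.6, 196.2, 147.1]
tool_rot: [2.125, 1.559, -0.753]
force: [0.0, 0.2, -2.0]
grip_width: 14.2
```

```bash
python3 st.py; python3 - <<'E'
from sc import *
g=np.load("grasp.npz");p,Rm=now();d=g["R"].T@(p-g["p"]);print("offset in tool frame",d.round(2),"rot",np.degrees(R.from_matrix(g["R"].T@Rm).as_rotvec()).round(2))
E
```

```text
t 25.43 tip tray [324.6 325.7  21.4] tip stand [  2.4 225.4  21.4] ypr [72.49 39.11 -0.17] F [ 0.   0.2 -2. ] M [ 0.38 -0.09  0.04] g 14.2
offset in tool frame [-2.62  1.48 -5.02] rot [-0.15  0.91  0.11]
```

Request:
{"fn": "carry_out", "kwargs": {"increments": "0.003 -0.003 0.009 0 -0.002 0; 0.003 -0.003 0.009 0 -0.002 0; 0.003 -0.003 0.009 0 -0.002 0; 0.003 -0.003 0.009 0 -0.002 0; 0.003 -0.003 0.009 0 -0.002 0"}}

```text
t: 26.05
tcp_pos: [392.6, 195.1, 142.7]
tool_rot: [2.114, 1.551, -0.768]
force: [0.5, 0.1, -0.7]
grip_width: 14.2
```

```bash
python3 st.py; python3 - <<'E'
from sc import *
g=np.load("grasp.npz");p,Rm=now();d=g["R"].T@(p-g["p"]);print("offset in tool frame",d.round(2),"rot",np.degrees(R.from_matrix(g["R"].T@Rm).as_rotvec()).round(2))
E
```

```text
t 26.05 tip tray [320.7 326.8  15.5] tip stand [ -1.2 227.   15.5] ypr [72.49 40.02 -0.17] F [ 0.5  0.1 -0.7] M [ 0.38 -0.17  0.01] g 14.2
offset in tool frame [-1.09 -0.05 -0.59] rot [-0.15 -0.    0.11]
```

Request:
{"fn": "carry_out", "kwargs": {"increments": "0.001 0 0.002 0 0 0; 0.001 0 0.002 0 0 0; 0.001 0 0.002 0 0 0; 0 0 0.002 0 0 0; 0 0 0 0 0 0"}}

```text
t: 26.68
tcp_pos: [392.7, 194.8, 142.1]
tool_rot: [2.114, 1.551, -0.767]
force: [0.6, 1.8, 1.8]
grip_width: 14.7
```

Request:
{"fn": "carry_out", "kwargs": {"increments": "0 0 0 0 0 0; 0 0 0 0 0 0; 0 0 0 0 0 0; 0 0 0 0 0 0; 0 0 0 0 0 0", "grip": 22}}

```text
t: 27.3
tcp_pos: [392.6, 194.8, 142.0]
tool_rot: [2.114, 1.551, -0.767]
force: [-0.0, -0.1, -0.7]
grip_width: 22.2
```

Request:
{"fn": "carry_out", "kwargs": {"increments": "0 0 0 0 0 0; 0 0 0 0 0 0; 0 0 0 0 0 0; 0 0 0 0 0 0; 0 0 0 0 0 0", "grip": 45}}

```text
t: 27.92
tcp_pos: [392.6, 194.8, 142.0]
tool_rot: [2.114, 1.551, -0.767]
force: [0.1, 0.5, -0.4]
grip_width: 44.7
```

Request:
{"fn": "carry_out", "kwargs": {"increments": "0 0 -0.05 0 0 0; 0 0 -0.1 0 0 0; 0 0 -0.15 0 0 0; 0 0 -0.2 0 0 0; 0 0 -0.2 0 0 0"}}

```text
t: 28.55
tcp_pos: [406.2, 238.7, 196.8]
tool_rot: [2.114, 1.551, -0.767]
force: [-0.1, -0.1, -0.1]
grip_width: 45.0
```

Request:
{"fn": "carry_out", "kwargs": {"increments": "0 0 -0.25 0 0 0; 0 0 -0.25 0 0 0; 0 0 -0.25 0 0 0; 0 0 -0.2 0 0 0; 0 0 -0.1 0 0 0"}}

```text
t: 29.18
tcp_pos: [426.1, 303.2, 277.1]
tool_rot: [2.114, 1.552, -0.766]
force: [-0.2, 0.4, -0.2]
grip_width: 45.2
```

```bash
python3 pc.py 11; python3 - <<'E'
from sc import *
print(env.observe()["tcp_pos"],env.observe()["force"])
import re
def handle(tag):
    z=np.load(f"pics/{tag}.npz");h=cv2.cvtColor(z["im"],cv2.COLOR_BGR2HSV).astype(int);P=z["P"]
    m=((h[...,0]<8)|(h[...,0]>172))&(h[...,1]>150)&(P[...,2]>90)&(np.hypot(P[...,0]-396,P[...,1]-205)<70)
    q=P[m];a=np.linalg.svd(q-q.mean(0),full_matrices=False)[2][0];print(tag,len(q),q.mean(0).round(1),"yaw",np.degrees(np.arctan2(a[1],a[0]))%180,"pitch",np.degrees(np.arcsin(abs(a[2]))))
for t in("top0","top11","side0","side11"): handle(t)
a=cv2.imread("pics/top11.png")[100:300,90:450];b=cv2.imread("pics/side11.png")[100:360,160:400]
cv2.imwrite("pics/c11.png",np.hstack([cv2.resize(a,(480,267)),cv2.resize(b,(246,267))]))
E
```

```text
top topping disc in stand frame 0.2 -1.2 r 56.6 top z 58.1 slopes [ 0.004 -0.001]
side topping disc in stand frame -1.1 0.3 r 55.9 top z 56.4 slopes [0.013 0.001]
[426.09464904 302.8576556  276.58874091] [0.07780199 0.29066092 0.05647384]
top0 128 [395.8 204.6 170.2] yaw 72.70257477835709 pitch 37.57903849984921
top11 130 [395.3 203.2 171.5] yaw 72.10065025547733 pitch 37.51434146646599
side0 104 [394.7 208.5 166.3] yaw 73.18733073421112 pitch 39.57981150978477
side11 95 [394.5 206.9 167.6] yaw 72.19920571542896 pitch 37.33896857341966
```

View pics/c11.png

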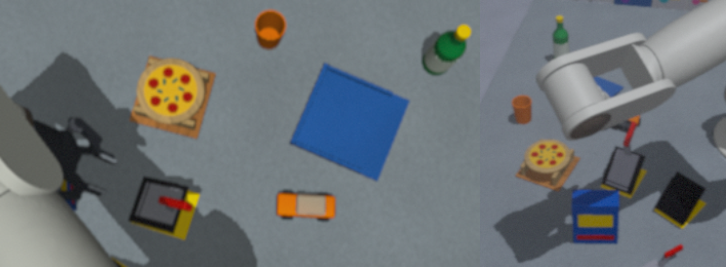

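The pizza is centred and level on the stand, the spatula is back on its rest, and the bystanders look unmoved. Last check on those, then hand in.

```bash
python3 - <<'E'
from sc import *
v,u=np.mgrid[0:420,0:560]
A=np.load("pics/top0.npz")["P"];B=np.load("pics/top11.npz")["P"]
for n,b in dict(bottle=(400,112,446,160),box=(100,195,150,265),car=(292,238,346,268),cup=(276,103,308,140)).items():
    r=[P[(u>=b[0])&(u<=b[2])&(v>=b[1])&(v<=b[3])&(P[...,2]>10)].mean(0).round(1) for P in(A,B)];print(n,*r)
env.hand_in();print(env.observe()["t"])
E
```

```text
bottle [ 710.5 -329.1  111.4] [ 710.8 -329.   111.4]
box [449.  445.3 130.7] [399.1 345.8 491.4]
car [405.3 -49.5  37.4] [405.3 -49.8  37.7]
cup [778.9  21.8  53.3] [779.1  21.6  53.1]
the job is handed in; nothing more can be done
the job is handed in; nothing more can be done
```

I carried out every step and handed the job in at about 29 s of the 67 s allowed. The pizza is on the stand's rails and the larger spatula is back on its rest, the one farthest from the base.

**Last checks:**
- **Pizza:** right side up and level, within about 1.5 mm of the stand's centre. Its top is about 57 mm up, which is right for lying on the rails. The fingers never touched it, and it tilted no more than about 2.5° on the blade.
- **Spatula:** the handle is about 2 mm from where it started, with yaw within 1°. It may lie about 1.5 mm up the slope from the toe. Pitch reads the same as before from the top camera, but about 2° less from the side camera, which I put down to noise.
- **Bystanders:** the bottle, car and cup are unmoved to within 0.3 mm. The arm hid the game box in the last top view, so I have no after-measurement for it. In the side picture it stands upright in the same place.
- **Forces:** wrist readings stayed under about 10 N wherever I sampled them.

Some pizza readings taken during the set-down were wrong because they also picked up the rails or the handle. I used the clean readings taken after the spatula was drawn away.

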